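# Click the opened handset into the repair cradle

### The job

Take the opened handset, the one with its circuit board showing, and lay it board side up in the snap-in repair cradle; then press it straight down past the sprung balls until it clicks and lies flat, fully home on the seat, and let go. Leave the closed key phones lying where they are.

Things in the scene. Friction and masses are not known exactly. Their poses are not given: they have to be found in the camera images.
- handset: Opened handset: shell with green circuit board showing, 104 (its x) x 47 (its y) x 8 mm thick, about 55 g, solid. Lies board up on the worktop. Origin: centre of its underside, z up. Grasp across the 47 mm width. Either end may point either way in the cradle. (A grey metal frame without board, 46 x 112 x 7 mm, is not it.)
- cradle: Fixed snap-in cradle, aluminium base 164 (x) x 78 (y) x 8 mm, slippery grey guides. Origin: centre of underside, z up. Pocket 106 x 50 mm, handset lengthwise along x. Guides upright to z = 42 mm, then flared 8 mm wider each side up to z = 56 mm. The middle 64 mm of both long sides is open for fingers down to z = 8 mm. Two sprung steel balls in each end guide, centres at z = 29.5 mm.
- cradle_seat (a point): Centre of the cradle's seat, 16 mm above its origin; axes as the cradle's. Handset home: its underside here, top 8 mm higher. The balls (14 mm across, 14 mm either side of the middle line) stick 4 mm into the pocket: a handset just laid in rests on them about 19 mm above the seat. Pressed slowly in its middle with 5 to 15 N it passes, often one end first; the balls then hold its ends down.
- key_phone: Bystander, leave alone: dark closed mobile phone with keys and a display, 108 (its x) x 46 x 16 mm thick, lying on the front part of the worktop. Origin at the centre of its underside.
There are look-alikes about, which are no part of the job. What is shaped like the handset but turquoise is not meant.

How it is judged:
By the outcome, as a careful person would: the job done as asked, in the order asked, and still so for the second after the job is handed in, with the robot touching nothing.
It also fails if it takes over 46 s, if anything falls off the work surface, if the arm or the gripper's body presses on something with over 40 N, if the wrist force passes 120 N, or if a joint passes its speed limit or range.

### The arm

A 7-joint arm with a two-finger parallel gripper is mounted at the origin on a cart in front of the work surface, level with it; the furniture and walls round the work are solid. World frame = base frame: x ahead of the robot, y to its left, z up, the work surface at z = 0. Lengths are in m, angles in rad, forces in N, time in s.
With the tool pointing down it reaches from about 0.425 to 0.825 m from the base axis. Payload 3.6 kg.
Tool frame: the origin (TCP) lies midway between the tips of the shut fingers; the grasp point (between the pads) lies r.grasp_offset behind it (r.grasp_offset is the distance from the TCP to the grasp point, in m); z points along the fingers, y is the line along which they close (so a half turn about z gives the same grasp; the last joint's range is limited). The gripper opens to 85 mm and grips with 20 to 120 N. Pads are 22 mm wide; open, the fingers measure 114 mm over their backs; the gripper's body (76 mm by 85 mm) begins 54 mm behind the grasp point. The pads swing forward as they close: fully open they stand 13 mm farther back than shut.
Start: joints at [-0.026, 0.615, -0.013, 1.423, 0.008, 1.103, -0.04], TCP at [0.65, 0, 0.231] pointing down, gripper open.
Joint ranges: [-3.12, 3.12], [-0.3, 2.06], [-1.34, 1.32], [0.26, 2.42], [-1.36, 4.5], [0.01, 1.98], [-2.84, 2.84]. Speed limits (rad/s): [2.79, 2.79, 3.14, 3.14, 3.14, 3.14, 3.14].

### API

Orientations are given as a 3x3 rotation matrix whose columns are the frame's x, y, z axes.
In Python, from cell import r gives the robot as it stands.
- The arm moves only by the tool arm_command, never from a script. Its argument "motion" is text: rows parted by semicolons, each of 5 numbers parted by spaces: the opening, from 0 (shut) to 1 (fully open), then the shift along the tool's x, y, z each as a share of 0.1 m, from -1 to 1, then the turn about the tool's z as a share of 120 degrees, from -1 to 1. In form: fingers dx dy dz turn; .... A call has 1 to 5 rows; each row is the pose to reach, as a shift and turn from the pose commanded when the call began, along the tool's axes at that moment; what a row does not reach only later rows make up. A row lasts 1/8 s, in which the tool goes at most 62.5 mm and 10.7 degrees, less where a joint would pass 70% of its speed; a pose out of reach is approached as far as the arm can. A call with a number of a shift or a turn outside -1 to 1 is refused whole. A call with a gripper value outside its range is refused whole. The fingers move at their own pace and stop on an object; "squeeze" is the grip in N (left out, the last holds). Time passes only in rows, so rows that repeat a pose let the fingers close. It gives the time, the measured TCP pose, the force, the opening and the grip force at its end, in the units of the state.
- r.observe(): the state, without advancing time (a new reading comes with each control period).
- r.camera(name): name is "scene" or "side" or "wrist"; returns a dict with "pixels" (420x560x3 uint8, red, green, blue), "vfov" (degrees; the focal length in pixels is half the picture's height over the tangent of half this angle, whatever the lens; pixels are square), "cx", "cy" (the principal point, pixels), "R" (3x3) and "t" (3): a world point X has camera coordinates R X + t; the wrist camera has in their place "tool_from_camera" (4x4, takes a point from camera to tool coordinates, whose origin is the TCP and whose axes are the flange's). Camera axes: x right, y down, z forward; pixel columns grow to the right and rows downward; lengths in m; the calibration is good to about 2 mm. A picture is of the moment at which its call begins: read the wrist's pose just before it. There is no depth.
- r.close_job(): hands the job in; it is judged then, once.
Trained networks look in a picture, given as the dict that the camera call returned (one of the last four; its "shot" number tells which), for a name from the list of things; names that differ only in an ending like _2 or _b are one class to them, and where a whole thing is asked for, a point or a joint stands for the part that bears it (a point fixed in the world has none). Each returns a list of dicts, best first, with "score" (0 to 1); they miss things now and then, are a little off and sometimes report something else, mostly with a low value. They report only what shows in the picture. A call takes as long as a camera call. They do not tell look-alikes from the thing itself.
- r.spot_in(thing, picture): "bbox" ([left, top, width, height] in pixels, round what is visible of it).
The state is a dict: "time": time; "joints": joint angles; "dq": joint speeds; "effort": joint torques, N m; "position": TCP position; "eef_rot": TCP orientation; "contact_force": force on the tool from outside, world axes, zero at the start; "wrist_torque": the same for the moment, N m; "grip_width": finger opening in m; "finger_force": force on a finger pad.
Only numpy, scipy, OpenCV 4.12 (cv2) and the standard library are available. Lean on these libraries where they do the work, as an engineer would, in place of code of your own. Each camera call takes 0.05 s, during which the arm holds its last target. There are 200 camera calls.

## Working session

There is one attempt and no reset: what is moved stays moved. The work goes in short steps, Python scripts to look and compute and a tool call to move; the robot and the scene stay as the last step left them, time stands still between calls to the robot, and variables do not carry over. Pictures are saved under pics/ and viewed, at most 12 in all, crops included, and the job is handed in when it is done.

Besides the shell and the picture viewer there is one more tool, called after "Emit:" by a JSON object that holds its "api" and its "payload", one argument or row to a line. arm_command: Moves the arm, as the interface text tells. Its arguments: {"type":"object","properties":{"motion":{"type":"string"},"squeeze":{"type":"number"}},"required":["motion"]}

```bash
mkdir -p pics; ls; cat > h.py <<'E'
from cell import r
import numpy as np, cv2
def snap(n,f=None):
    s=r.observe(); c=r.camera(n)
    if n=="wrist":
        T=np.eye(4);T[:3,:3]=s["eef_rot"];T[:3,3]=s["position"]
        W=np.linalg.inv(T@np.array(c["tool_from_camera"])); c["R"],c["t"]=W[:3,:3],W[:3,3]
    if f: cv2.imwrite("pics/"+f,cv2.cvtColor(c["pixels"],cv2.COLOR_RGB2BGR))
    return c
def foc(c): return c["pixels"].shape[0]/2/np.tan(np.radians(c["vfov"])/2)
def toplane(c,uv,z):
    R=np.array(c["R"]);t=np.array(c["t"]);f=foc(c)
    d=R.T@np.array([(uv[0]-c["cx"])/f,(uv[1]-c["cy"])/f,1]);o=-R.T@t
    return o+d*(z-o[2])/d[2]
def proj(c,X):
    p=np.array(c["R"])@X+np.array(c["t"]);f=foc(c);return p[:2]/p[2]*f+[c["cx"],c["cy"]]
E
python3 - <<'E'
from h import *
print(r.grasp_offset,r.observe())
ims=[]
for n in("scene","side","wrist"):
    c=snap(n,n+"0.png")
    for th in("handset","cradle","key_phone"):
        for d in r.spot_in(th,c)[:5]:
            b=d["bbox"];u=(b[0]+b[2]/2,b[1]+b[3]/2);print(n,th,np.round(b),round(d["score"],2),np.round(toplane(c,u,.008),3))
E
```

```text
pics
0.0187 {'time': 0.0, 'joints': array([-0.02646413,  0.61594272, -0.01261098,  1.42492452,  0.00810004,
        1.10338753, -0.04039818]), 'dq': array([-5.65304852e-04,  1.38174256e-03, -1.08412864e-03,  1.25479529e-03,
        1.07989884e-03,  3.21820408e-04,  7.75598496e-05]), 'effort': array([ 1.38264377e-04, -4.69217670e+01,  2.59523503e-01, -1.71036780e+01,
        1.00907375e-02,  9.80606623e-03,  4.10031795e-07]), 'position': array([ 6.49226736e-01, -1.72770268e-05,  2.30114413e-01]), 'eef_rot': array([[-2.83269009e-05,  9.99996589e-01, -2.61158916e-03],
       [ 9.99999999e-01,  2.82182500e-05, -4.16401918e-05],
       [-4.15663553e-05, -2.61159034e-03, -9.99996589e-01]]), 'contact_force': array([0.47771292, 0.05937313, 0.08369173]), 'wrist_torque': array([-0.01839032,  0.04411121, -0.04095746]), 'finger_force': 0.0, 'grip_width': 0.0852875226674727}
scene handset [329. 271.  47.  35.] 0.93 [ 0.383 -0.331  0.008]
scene handset [339. 235.  40.  29.] 0.67 [ 0.516 -0.288  0.008]
scene cradle [219. 206.  63.  49.] 0.8 [ 0.44  -0.023  0.008]
scene key_phone [268. 182.  38.  15.] 0.94 [0.664 0.009 0.008]
side handset [212. 269.  28.  30.] 0.81 [ 0.385 -0.333  0.008]
side handset [274. 260.  25.  30.] 0.7 [ 0.519 -0.301  0.008]
side cradle [222. 200.  61.  34.] 0.86 [ 0.436 -0.002  0.008]
side cradle [311. 206.  36.  20.] 0.32 [0.655 0.002 0.008]
side key_phone [314. 204.  36.  22.] 0.75 [0.664 0.011 0.008]
wrist handset [168. 350.  33.  49.] 0.61 [ 0.524 -0.27   0.008]
wrist handset [ 76. 407.  28.  12.] 0.51 [ 0.386 -0.337  0.008]
wrist cradle [  0. 157. 167.  91.] 0.65 [ 0.432 -0.03   0.008]
wrist key_phone [255. 111.  80. 103.] 0.82 [0.667 0.014 0.008]
```

View pics/scene0.png

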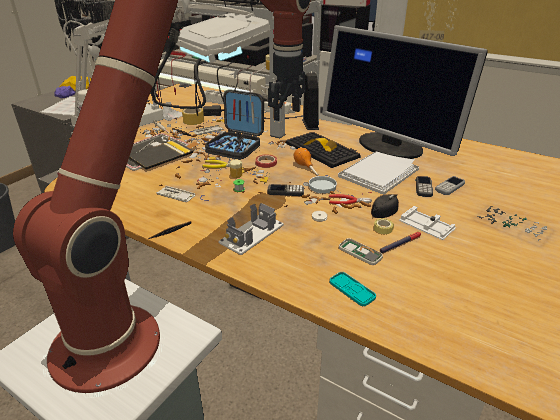

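View pics/wrist0.png

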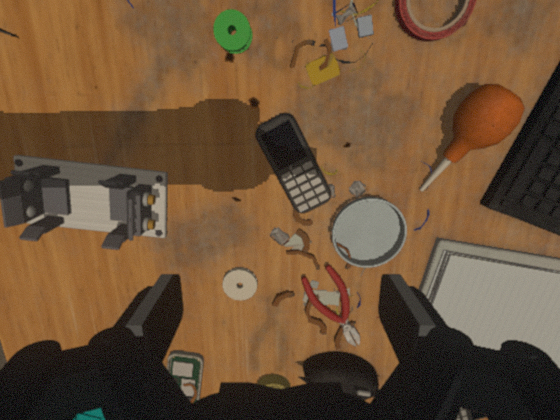

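Candidates for the handset in the scene picture: green-board handset at (360,250), turquoise lookalike (352,289), grey frame (428,222), key phones (287,188), (425,185), (450,184). I choose (360,250), at about (0.52,-0.29). The cradle is at (250,228), at about x=0.43. I'll move the wrist over the handset for the close crop.

Emit:
{"api": "arm_command", "payload": {
  "motion": "1 -0.5 -0.2 0 0; 1 -1 -0.4 0 0; 1 -1 -0.4 0 0"
}}

```text
time: 0.98
position: [0.6079, -0.1077, 0.2317]
eef_rot: [[0.011, 1.0, -0.001], [1.0, -0.011, -0.005], [-0.005, -0.001, -1.0]]
contact_force: [0.7, 0.4, 0.5]
grip_width: 0.0853
finger_force: 0.0
```

Emit:
{"api": "arm_command", "payload": {
  "motion": "1 -0.5 -0.2 0 0; 1 -1 -0.4 0 0; 1 -1 -0.4 0 0"
}}

```text
time: 1.35
position: [0.5676, -0.2065, 0.2315]
eef_rot: [[0.01, 1.0, -0.001], [1.0, -0.01, -0.004], [-0.004, -0.001, -1.0]]
contact_force: [0.1, -0.1, -0.8]
grip_width: 0.0853
finger_force: 0.0
```

Emit:
{"api": "arm_command", "payload": {
  "motion": "1 -0.4 -0.2 0 0; 1 -0.7 -0.4 0 0; 1 -0.7 -0.4 0 0; 1 -0.7 -0.4 0 0"
}}

```text
time: 1.85
position: [0.5313, -0.2679, 0.2314]
eef_rot: [[-0.002, 1.0, 0.001], [1.0, 0.002, 0.002], [0.002, 0.001, -1.0]]
contact_force: [0.4, 0.7, -0.4]
grip_width: 0.0852
finger_force: 0.0
```

```bash
python3 - <<'E'
from h import *
c=snap("wrist","wrist1.png");s=r.observe()
print(s["position"],s["eef_rot"],s["time"])
for d in r.spot_in("handset",c)[:5]:
    b=d["bbox"];u=(b[0]+b[2]/2,b[1]+b[3]/2);print(np.round(b),round(d["score"],2),np.round(toplane(c,u,.008),3))
E
```

```text
[ 0.53144184 -0.26747108  0.23130065] [[-0.00348099  0.99999342  0.00101818]
 [ 0.99999225  0.00347911  0.00184195]
 [ 0.0018384   0.00102459 -0.99999779]] 1.9
[130. 180.  54.  90.] 0.69 [ 0.393 -0.325  0.008]
```

View pics/wrist1.png

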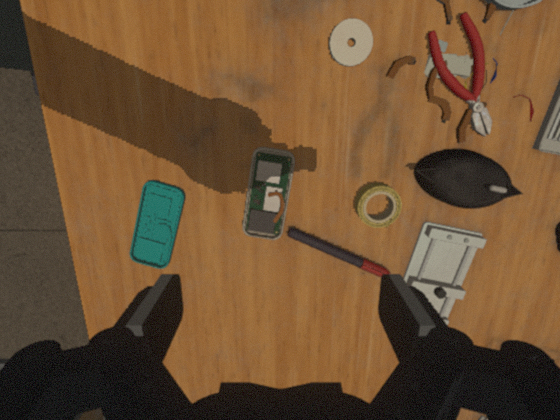

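The picture confirms it: the green-board handset sits at (269,193), the turquoise one at (158,224), the frame at (445,265) and a screwdriver just right of the handset at (290,232). Next I measure its pose.

```bash
cat >> h.py <<'E'
def rect(c,box,z,show=None):
    x0,y0,x1,y1=box
    im=cv2.cvtColor(c["pixels"],cv2.COLOR_RGB2HSV)[y0:y1,x0:x1].astype(int)
    m=((~((im[...,0]>5)&(im[...,0]<22)&(im[...,1]>85)))).astype(np.uint8)
    m=cv2.morphologyEx(m,cv2.MORPH_CLOSE,np.ones((5,5)));
    n,l,st,_=cv2.connectedComponentsWithStats(m);k=1+np.argmax(st[1:,4])
    cn=max(cv2.findContours((l==k).astype(np.uint8),0,2)[0],key=cv2.contourArea)
    P=np.array([toplane(c,(p[0][0]+x0,p[0][1]+y0),z)[:2] for p in cn],np.float32)
    return cv2.minAreaRect(P*1000)
E
python3 - <<'E'
from h import *
c=snap("wrist")
print(rect(c,(235,135,300,248),.006))
print(foc(c),c["cx"],c["cy"],c.keys(),np.round(c["tool_from_camera"],3))
for p in((258,149),(293,151),(278,238),(246,235)):print(toplane(c,p,.008))
E
```

```text
((518.6244506835938, -289.941162109375), (103.94042205810547, 46.541961669921875), 81.37422943115234)
341.2041444615983 280.27502909596393 210.257146135025 dict_keys(['pixels', 'vfov', 'cx', 'cy', 'tool_from_camera', 'shot', 'R', 't']) [[ 0.    -0.951 -0.309  0.079]
 [ 1.    -0.     0.001  0.001]
 [-0.001 -0.309  0.951 -0.141]
 [ 0.     0.     0.     1.   ]]
[ 0.50909298 -0.2388506   0.008     ]
[ 0.54622362 -0.24082185  0.008     ]
[ 0.53048965 -0.34060407  0.008     ]
[ 0.49373846 -0.33700154  0.008     ]
```

Size checks out (103.9 x 46.5 mm), centre (0.5186,-0.290), long axis at 81.4°. Descend in steps.

Emit:
{"api": "arm_command", "payload": {
  "motion": "0.75 -0.225 -0.13 0.45 0.072; 0.75 -0.225 -0.13 0.9 0.072; 0.75 -0.225 -0.13 0.9 0.072; 0.75 -0.225 -0.13 0.9 0.072"
}}

```text
time: 2.5
position: [0.5188, -0.2919, 0.1428]
eef_rot: [[0.148, 0.989, 0.003], [0.989, -0.148, -0.001], [-0.0, 0.003, -1.0]]
contact_force: [-0.2, -0.4, 1.0]
grip_width: 0.064
finger_force: 0.0
```

Emit:
{"api": "arm_command", "payload": {
  "motion": "0.75 0 0 0.3 0; 0.75 0 0 0.6 0; 0.75 0 0 0.9 0; 0.75 0 0 0.9 0; 0.75 0 0 0.9 0"
}}

```text
time: 3.12
position: [0.5189, -0.2931, 0.0536]
eef_rot: [[0.15, 0.989, 0.004], [0.989, -0.15, -0.002], [-0.001, 0.004, -1.0]]
contact_force: [0.9, -0.0, 0.8]
grip_width: 0.0641
finger_force: 0.0
```

```bash
python3 - <<'E'
from h import *
c=snap("wrist","wrist2.png");s=r.observe()
print(s["position"],s["eef_rot"],s["time"],s["grip_width"])
R=s["eef_rot"];print("delta tool",R.T@(np.array([.5186,-.29,0])-s["position"]))
E
```

```text
[ 0.51882998 -0.29320082  0.0536851 ] [[ 0.14977721  0.98871087  0.00419534]
 [ 0.9887187  -0.14976946 -0.00210599]
 [-0.00145388  0.00446344 -0.99998898]] 3.175 0.06411119581010473
delta tool [ 0.00320831 -0.00094639  0.05367681]
```

View pics/wrist2.png

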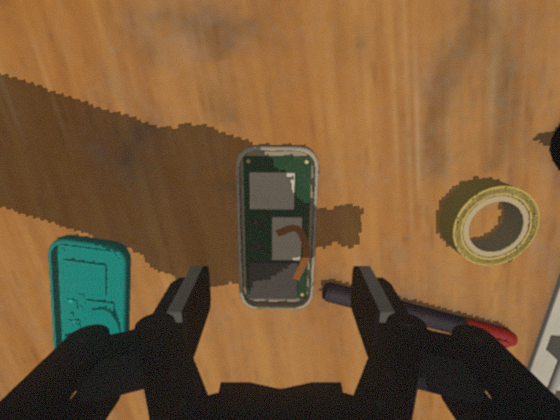

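```bash
python3 - <<'E'
from h import *
c=snap("wrist");s=r.observe();R=s["eef_rot"]
q=rect(c,(222,130,322,318),.006);print(q)
C=np.array([*np.array(q[0])/1000,0])
print("handset",R.T@(C-s["position"]))
for p in((325,290),(375,310)):print("screwdr rel",R.T@(toplane(c,p,.006)-s["position"]))
E
```

```text
((518.3875732421875, -289.87481689453125), (103.4618148803711, 46.42452621459961), 80.92343139648438)
handset [ 0.00329541 -0.00096762  0.05355058]
screwdr rel [-0.03534801  0.029443    0.04773376]
screwdr rel [-0.05008961  0.06221868  0.04789382]
```

Consistent, and the screwdriver is clear of the fingers. Go down and grip.

Emit:
{"api": "arm_command", "payload": {
  "motion": "0.75 0.03 -0.01 0.2 0; 0.75 0.03 -0.01 0.38 0; 0.75 0.03 -0.01 0.48 0; 0.75 0.03 -0.01 0.53 0; 0.75 0.03 -0.01 0.53 0"
}}

```text
time: 3.85
position: [0.5164, -0.2895, -0.0019]
eef_rot: [[0.15, 0.989, -0.0], [0.989, -0.15, 0.0], [0.0, -0.0, -1.0]]
contact_force: [1.0, 0.1, 0.2]
grip_width: 0.0641
finger_force: 0.0
```

Emit:
{"api": "arm_command", "payload": {
  "motion": "0.45 0 0 0 0; 0.45 0 0 0 0; 0.45 0 0 0 0; 0.45 0 0 0 0",
  "squeeze": 40
}}

```text
time: 4.35
position: [0.517, -0.2897, -0.001]
eef_rot: [[0.15, 0.989, 0.001], [0.989, -0.15, -0.001], [-0.001, 0.001, -1.0]]
contact_force: [0.7, -0.6, 6.1]
grip_width: 0.0459
finger_force: 41.8
```

Gripped. Lift, then head toward the cradle.

Emit:
{"api": "arm_command", "payload": {
  "motion": "0.3 0 0 -0.1 0; 0.3 0 0 -0.5 0; 0.3 0 0 -1 0; 0.3 0 0 -1 0"
}}

```text
time: 4.85
position: [0.519, -0.2907, 0.1025]
eef_rot: [[0.15, 0.989, 0.008], [0.989, -0.15, -0.004], [-0.003, 0.008, -1.0]]
contact_force: [-0.6, 0.0, -0.2]
grip_width: 0.0456
finger_force: 41.3
```

Emit:
{"api": "arm_command", "payload": {
  "motion": "0.3 0 0 -0.5 0; 0.3 0 0 -1 0; 0.3 0.4 0 -1 0; 0.3 0.8 0 -1 0; 0.3 0.8 0 -1 0"
}}

```text
time: 5.48
position: [0.5287, -0.2047, 0.1971]
eef_rot: [[0.142, 0.99, -0.002], [0.99, -0.142, 0.004], [0.004, -0.003, -1.0]]
contact_force: [-0.5, -0.4, -0.8]
grip_width: 0.0455
finger_force: 41.5
```

```bash
python3 - <<'E'
from h import *
c=snap("wrist","wrist3.png");s=r.observe();print(s["position"],s["eef_rot"],s["time"],s["grip_width"],s["finger_force"])
print([ (np.round(d["bbox"]),d["score"]) for d in r.spot_in("cradle",c)[:2]])
E
```

```text
[ 0.52810396 -0.20786657  0.19722606] [[ 0.14615256  0.98925903 -0.00244735]
 [ 0.98926111 -0.14614854  0.00175032]
 [ 0.00137385 -0.00267688 -0.99999547]] 5.525 0.045598024165089776 41.50410532951355
[(array([ 40.,   4., 205.,  46.]), 0.68)]
```

View pics/wrist3.png

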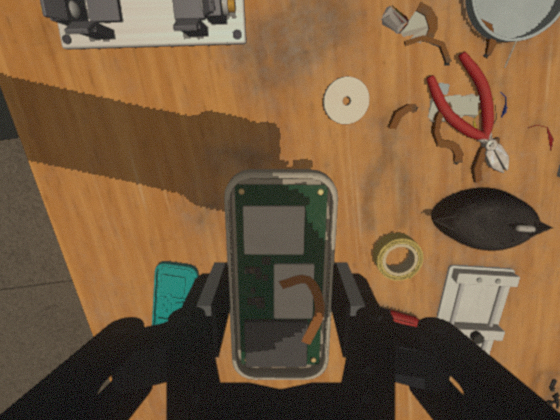

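The handset is held squarely between the pads. The cradle is at the image top (63–245, row 45). Move closer for a full view of it.

Emit:
{"api": "arm_command", "payload": {
  "motion": "0.3 0.5 -0.2 0 0; 0.3 0.85 -0.4 0 0; 0.3 0.85 -0.4 0 0; 0.3 0.85 -0.4 0 0"
}}

```text
time: 6.08
position: [0.5016, -0.1223, 0.1981]
eef_rot: [[0.153, 0.988, -0.0], [0.988, -0.153, -0.002], [-0.002, 0.0, -1.0]]
contact_force: [0.3, -0.1, -0.6]
grip_width: 0.0454
finger_force: 41.5
```

```bash
python3 - <<'E'
from h import *
c=snap("wrist");s=r.observe();print(s["position"],s["eef_rot"],s["time"])
print([ (np.round(d["bbox"]),d["score"]) for d in r.spot_in("cradle",c)[:2]])
import pickle;pickle.dump(c,open("c4.pkl","wb"))
im=c["pixels"][0:240,60:460]
cv2.imwrite("pics/wrist4.png",cv2.resize(cv2.cvtColor(im,cv2.COLOR_RGB2BGR),None,fx=2,fy=2,interpolation=cv2.INTER_CUBIC))
E
```

```text
[ 0.50170192 -0.12266975  0.19813803] [[ 1.53639618e-01  9.88126945e-01 -9.14424265e-05]
 [ 9.88125789e-01 -1.53639579e-01 -1.51829482e-03]
 [-1.51431720e-03  1.42913617e-04 -9.99998843e-01]] 6.125
[(array([ 99.,  39., 188., 101.]), 0.92)]
```

View pics/wrist4.png

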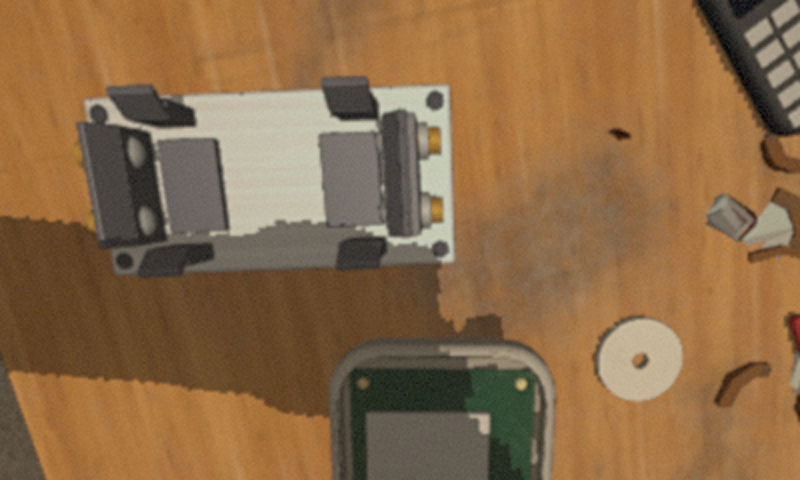

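```bash
python3 - <<'E'
from h import *
import pickle;c=pickle.load(open("c4.pkl","rb"))
P=[toplane(c,(60+u/2,v/2),.008)[:2]*1000 for u,v in((86,100),(449,86),(453,262),(115,274))]
TL,TR,BR,BL=P;print(np.round(P,1))
n=np.linalg.norm;print(n(TR-TL),n(BR-BL),n(TL-BL),n(TR-BR))
for d in(TR-TL,BR-BL,TL-BL,TR-BR):print(np.degrees(np.arctan2(d[1],d[0])))
print((TL+BR)/2,(TR+BL)/2,sum(P)/4)
# screws
S=[toplane(c,(60+u/2,v/2),.009)[:2]*1000 for u,v in((99,115),(435,100),(440,249),(124,261))]
print(np.round(S,1),sum(S)/4)
# seat pads at z=16
S=[toplane(c,(60+u/2,v/2),.016)[:2]*1000 for u,v in((160,139),(218,138),(320,135),(378,133),(381,224),(327,226),(228,232),(172,236))]
print(np.round(S,1),(S[3]+S[7]+S[0]+S[4])/4)
E
```

```text
[[366.3  19.8]
 [525.6   0.9]
 [516.3 -74.2]
 [356.4 -55.1]]
160.421929175606 160.99233276743763 75.57403599118376 75.65414917459145
-6.758803691284532
-6.789348303688097
82.45131723817221
82.88414747635652
[441.30596361 -27.18918224] [441.02780563 -27.11300358] [441.16688462 -27.15109291]
[[370.6  12.9]
 [518.7  -3.8]
 [511.1 -67.2]
 [362.9 -49.9]] [440.81631388 -27.02802617]
[[397.1  -1.7]
 [422.3  -5.2]
 [466.7 -10.8]
 [491.9 -13.9]
 [486.4 -51.7]
 [461.9 -48.9]
 [416.8 -44.6]
 [391.1 -42.4]] [441.60725026 -27.43120198]
```

Base 161×75.6 mm measured (164×78 true), axis −6.8°, centre (0.441, −0.027). Go over it and turn 88° so tool x lies along the cradle.

Emit:
{"api": "arm_command", "payload": {
  "motion": "0.3 0.3 -0.25 0 0.08; 0.3 0.6 -0.5 0 0.16; 0.3 0.85 -0.746 0 0.24; 0.3 0.85 -0.746 0 0.32; 0.3 0.85 -0.746 0 0.367"
}}

```text
time: 6.8
position: [0.4411, -0.0259, 0.1984]
eef_rot: [[0.798, 0.602, 0.001], [0.602, -0.798, -0.001], [0.0, 0.001, -1.0]]
contact_force: [-0.2, -0.3, -0.5]
grip_width: 0.0457
finger_force: 41.5
```

Emit:
{"api": "arm_command", "payload": {
  "motion": "0.3 0 0 0 0.08; 0.3 0 0 0 0.16; 0.3 0 0 0 0.24; 0.3 0 0 0 0.32; 0.3 0 0 0 0.366"
}}

```text
time: 7.42
position: [0.4413, -0.0264, 0.1983]
eef_rot: [[0.993, -0.121, 0.0], [-0.121, -0.993, -0.001], [0.001, 0.001, -1.0]]
contact_force: [0.1, -0.2, -1.0]
grip_width: 0.0456
finger_force: 41.5
```

Emit:
{"api": "arm_command", "payload": {
  "motion": "0.3 0 0 0.3 0; 0.3 0 0 0.6 0; 0.3 0 0 0.8 0; 0.3 0 0 0.8 0"
}}

```text
time: 7.92
position: [0.4402, -0.0262, 0.1173]
eef_rot: [[0.993, -0.117, -0.003], [-0.117, -0.993, -0.001], [-0.003, 0.001, -1.0]]
contact_force: [0.2, 0.3, -1.3]
grip_width: 0.0459
finger_force: 41.5
```

```bash
python3 - <<'E'
from h import *
c=snap("wrist","wrist5.png");s=r.observe();R=s["eef_rot"];print(s["position"],R,s["time"],s["joints"])
print(np.degrees(np.arctan2(R[1,0],R[0,0])))
a=snap("scene");b=snap("side")
def cr(c,p,h):
    u,v=proj(c,np.array(p)).astype(int);x0,y0=max(u-h,0),max(v-h,0);return cv2.resize(c["pixels"][y0:y0+2*h,x0:x0+2*h],(400,400),interpolation=cv2.INTER_CUBIC)
p=(.441,-.027,.08)
cv2.imwrite("pics/two5.png",cv2.cvtColor(np.hstack([cr(a,p,50),cr(b,p,50)]),cv2.COLOR_RGB2BGR))
E
```

```text
[ 0.44097181 -0.02611911  0.11815389] [[ 9.93148219e-01 -1.16859369e-01 -7.08969783e-04]
 [-1.16859854e-01 -9.93148178e-01 -6.85659145e-04]
 [-6.23986353e-04  7.63811264e-04 -9.99999514e-01]] 7.975 [-0.2390242   0.4973697   0.35289329  2.13945039 -0.31721255  0.55427552
 -1.3415779 ]
-6.710911532201042
```

View pics/wrist5.png

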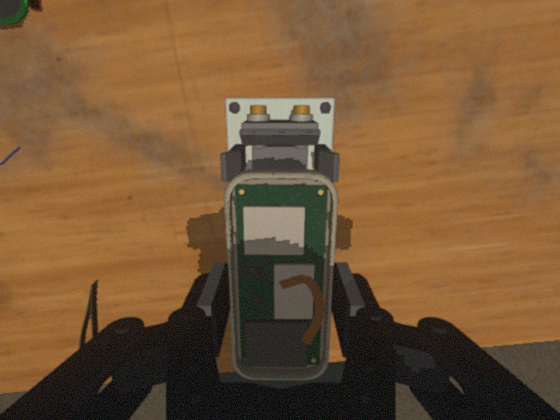

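```bash
python3 - <<'E'
from h import *
c=snap("wrist");s=r.observe();R=s["eef_rot"];p=s["position"]
def rel(u,z): return np.round((R.T@(toplane(c,u,z)-p)*1000)[:2],1)
zt=p[2]+.008+.001
print("handset end x, L/R edges", rel((283,171),zt),rel((230,195),zt),rel((337,195),zt),rel((236,365),zt),rel((331,365),zt),"far end",rel((283,380),zt))
print("base corners",rel((226,98),.008),rel((334,98),.008),"screws",rel((235,107),.009),rel((326,107),.009))
print("guide top", rel((241,122),.056),rel((319,122),.056),rel((241,137),.042))
g=cv2.cvtColor(c["pixels"],cv2.COLOR_RGB2GRAY).astype(int)
for row in(190,220,250):print(row,g[row,222:244],g[row,324:346])
E
```

```text
handset end x, L/R edges [53.7  2. ] [ 44.  -19.2] [44.  23.6] [-39.6 -20.1] [-39.6  25. ] far end [-48.5   2.2]
base corners [ 81.3 -37.1] [81.3 38.6] screws [ 75.3 -30.9] [75.3 33.1]
guide top [ 67.9 -21.8] [67.9 23.4] [ 57.9 -23.7]
190 [102 103  98 101 113 134 137 140 141 131  93  63  63  68  61  50  73 111
 135 150 147 122] [ 69  59  59  59  62  77 110 138 144 137 132 124 106 101 112 113 115 114
 116 116 113 118]
220 [ 74  71  75  93 110 118 122 104  83  62  61  83 107 111  78  62  58  57
  59  58  67 100] [ 63  69  94 119 116  75  57  77 109 137 137 127 103  79  70  71  74  72
  71  71  71  71]
250 [ 62  71  68  61  87 109 114 119 112 103  67  53  63  68  66  54  44  42
  36  37  28  50] [ 76 104 109  77  56  69  92 109 136 128 113 102 111 109 110  95  79  67
  71  73  92 111]
```

View pics/two5.png

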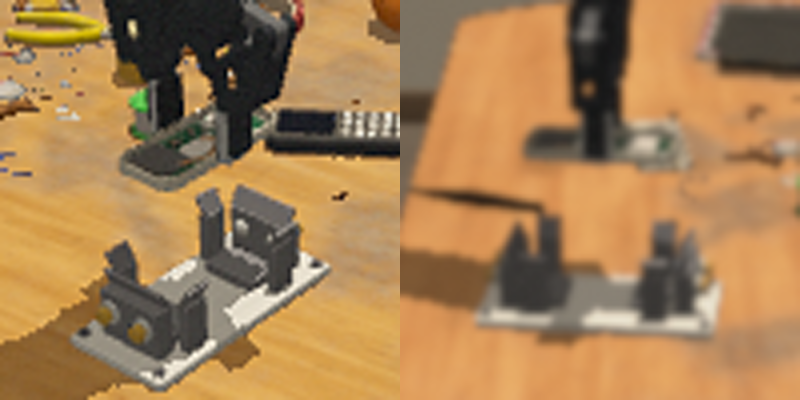

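Scene and side crops show the handset level above the cradle. It sits about 1.4 mm too far in tool +y and +x, so I correct and descend to just above the flares.

Emit:
{"api": "arm_command", "payload": {
  "motion": "0.3 -0.012 -0.013 0.2 0; 0.3 -0.012 -0.013 0.4 0; 0.3 -0.012 -0.013 0.54 0; 0.3 -0.012 -0.013 0.54 0; 0.3 -0.012 -0.013 0.54 0"
}}

```text
time: 8.75
position: [0.4404, -0.0237, 0.0651]
eef_rot: [[0.993, -0.115, 0.002], [-0.115, -0.993, -0.0], [0.002, -0.0, -1.0]]
contact_force: [-0.2, -0.1, -1.3]
grip_width: 0.0457
finger_force: 41.5
```

```bash
python3 - <<'E'
from h import *
c=snap("wrist");s=r.observe();R=s["eef_rot"];print(s["position"],s["time"],s["contact_force"])
cv2.imwrite("pics/wrist6.png",cv2.cvtColor(cv2.resize(c["pixels"][60:400,150:420],None,fx=1.76,fy=1.76,interpolation=cv2.INTER_CUBIC),cv2.COLOR_RGB2BGR))
E
```

```text
[ 0.44039512 -0.02363512  0.06517694] 8.8 [ 0.37372545  0.6813511  -0.52459279]
```

View pics/wrist6.png

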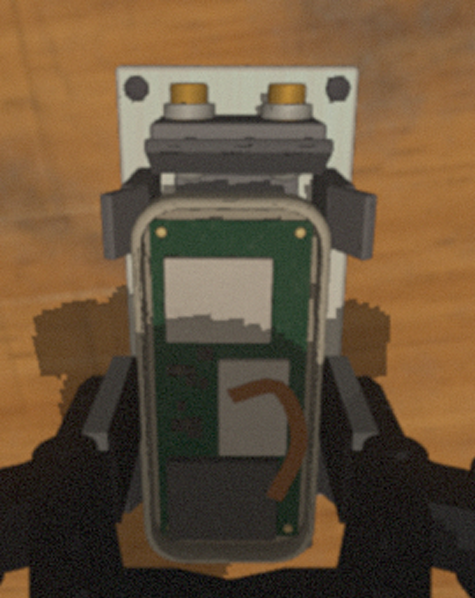

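```bash
python3 - <<'E'
from h import *
c=snap("wrist");s=r.observe();R=s["eef_rot"];p=s["position"];print(p)
def rel(u,v,z): return np.round((R.T@(toplane(c,(150+u/1.76,60+v/1.76),z)-p)*1000)[:2],1)
zt=p[2]+.009
for n,a,b,z in(("hs far",(131,240),(329,240),zt),("hs near",(148,500),(316,500),zt),("hs ends",(230,197),(230,560),zt),("base",(118,67),(357,67),.008),("screw",(136,88),(338,88),.009),("flare outer",(102,200),(376,200),.056),("end flare top",(146,140),(332,140),.056),("end flare inner low",(158,173),(320,173),.042)):
    A,B=rel(*a,z),rel(*b,z);print(n,A,B,(A+B)/2)
E
```

```text
[ 0.4403163  -0.02358657  0.06512685]
hs far [ 43.4 -21.7] [43.4 23.4] [43.4   0.85]
hs near [-27.8 -20.7] [-27.8  23.6] [-27.8    1.45]
hs ends [53.3  0.8] [-47.6   0.9] [2.85 0.85]
base [ 81.1 -34.2] [81.1 40.7] [81.1   3.25]
screw [ 74.8 -28.7] [74.8 34.9] [74.8  3.1]
flare outer [ 48.8 -31.6] [48.8 37.9] [48.8   3.15]
end flare top [ 63.8 -19.8] [63.8 26. ] [63.8  3.1]
end flare inner low [ 53.4 -18.8] [53.4 25.5] [53.4   3.35]
```

Handset needs about +2 mm in tool y and −1.4 mm in x. Correct and descend into the flare, watching force.

Emit:
{"api": "arm_command", "payload": {
  "motion": "0.3 -0.014 0.018 0 0; 0.3 -0.014 0.018 0.06 0; 0.3 -0.014 0.018 0.14 0; 0.3 -0.014 0.018 0.18 0; 0.3 -0.014 0.018 0.18 0"
}}

```text
time: 9.48
position: [0.4377, -0.0252, 0.0458]
eef_rot: [[0.993, -0.115, -0.001], [-0.115, -0.993, 0.0], [-0.001, 0.0, -1.0]]
contact_force: [-0.3, -0.2, -0.7]
grip_width: 0.0457
finger_force: 41.5
```

Emit:
{"api": "arm_command", "payload": {
  "motion": "0.3 0 0 0.03 0; 0.3 0 0 0.06 0; 0.3 0 0 0.08 0; 0.3 0 0 0.08 0"
}}

```text
time: 9.98
position: [0.4384, -0.0252, 0.0382]
eef_rot: [[0.993, -0.115, 0.001], [-0.115, -0.993, -0.0], [0.001, 0.0, -1.0]]
contact_force: [0.1, 0.5, -0.9]
grip_width: 0.0458
finger_force: 41.5
```

Emit:
{"api": "arm_command", "payload": {
  "motion": "0.3 0 0 0.02 0; 0.3 0 0 0.035 0; 0.3 0 0 0.045 0; 0.3 0 0 0.045 0"
}}

```text
time: 10.48
position: [0.4384, -0.0252, 0.0339]
eef_rot: [[0.993, -0.115, 0.001], [-0.115, -0.993, -0.0], [0.001, -0.0, -1.0]]
contact_force: [1.3, -0.2, 2.2]
grip_width: 0.0456
finger_force: 41.7
```

Resting on the balls (2 N). Press straight down slowly while held.

Emit:
{"api": "arm_command", "payload": {
  "motion": "0.3 0 0 0.012 0; 0.3 0 0 0.024 0; 0.3 0 0 0.036 0; 0.3 0 0 0.048 0; 0.3 0 0 0.06 0",
  "squeeze": 60
}}

```text
time: 11.1
position: [0.4388, -0.0253, 0.0288]
eef_rot: [[0.993, -0.115, 0.002], [-0.115, -0.993, 0.0], [0.002, -0.001, -1.0]]
contact_force: [0.7, -0.3, 9.4]
grip_width: 0.0447
finger_force: 63.9
```

Emit:
{"api": "arm_command", "payload": {
  "motion": "0.3 0 0 0.01 0; 0.3 0 0 0.02 0; 0.3 0 0 0.03 0; 0.3 0 0 0.04 0; 0.3 0 0 0.04 0"
}}

```text
time: 11.72
position: [0.4387, -0.0253, 0.0236]
eef_rot: [[0.993, -0.115, 0.001], [-0.115, -0.993, -0.0], [0.001, 0.0, -1.0]]
contact_force: [3.4, -0.1, -1.5]
grip_width: 0.045
finger_force: 62.8
```

Emit:
{"api": "arm_command", "payload": {
  "motion": "0.3 0 0 0.012 0; 0.3 0 0 0.024 0; 0.3 0 0 0.036 0; 0.3 0 0 0.05 0; 0.3 0 0 0.06 0"
}}

```text
time: 12.35
position: [0.4387, -0.0253, 0.0176]
eef_rot: [[0.993, -0.115, 0.001], [-0.115, -0.993, -0.0], [0.001, 0.0, -1.0]]
contact_force: [5.1, -0.9, -1.7]
grip_width: 0.0449
finger_force: 62.7
```

Emit:
{"api": "arm_command", "payload": {
  "motion": "0.3 0 0 0.008 0; 0.3 0 0 0.015 0; 0.3 0 0 0.022 0; 0.3 0 0 0.022 0"
}}

```text
time: 12.85
position: [0.4386, -0.0253, 0.0153]
eef_rot: [[0.993, -0.115, 0.001], [-0.115, -0.993, -0.0], [0.001, 0.0, -1.0]]
contact_force: [5.7, -0.5, -5.7]
grip_width: 0.0447
finger_force: 62.4
```

Emit:
{"api": "arm_command", "payload": {
  "motion": "0.3 0.008 0 0.006 0; 0.3 0.008 0 0.012 0; 0.3 0.008 0 0.018 0; 0.3 0.008 0 0.018 0"
}}

```text
time: 13.35
position: [0.4387, -0.0253, 0.015]
eef_rot: [[0.993, -0.115, 0.001], [-0.115, -0.993, 0.001], [0.001, -0.001, -1.0]]
contact_force: [1.8, 0.1, 13.2]
grip_width: 0.0449
finger_force: 64.3
```

Seat contact at 13 N. Release and rise, then look.

Emit:
{"api": "arm_command", "payload": {
  "motion": "0.3 0 0 -0.015 0; 0.75 0 0 -0.015 0; 0.75 0 0 -0.015 0; 0.75 0 0 -0.015 0; 0.75 0 0 -0.015 0"
}}

```text
time: 13.98
position: [0.4382, -0.0252, 0.0152]
eef_rot: [[0.993, -0.115, -0.001], [-0.115, -0.993, 0.0], [-0.001, -0.0, -1.0]]
contact_force: [0.5, 1.3, -0.2]
grip_width: 0.0643
finger_force: 0.0
```

Emit:
{"api": "arm_command", "payload": {
  "motion": "0.75 0 0 -0.15 0; 0.75 0 0 -0.4 0; 0.75 0 0 -0.8 0; 0.75 0 0 -0.8 0"
}}

```text
time: 14.48
position: [0.4403, -0.0253, 0.0974]
eef_rot: [[0.993, -0.115, 0.005], [-0.115, -0.993, 0.0], [0.005, -0.001, -1.0]]
contact_force: [-0.0, 0.7, -0.8]
grip_width: 0.0644
finger_force: 0.0
```

```bash
python3 - <<'E'
from h import *
c=snap("wrist");s=r.observe();print(s["position"],s["time"],s["contact_force"],s["grip_width"])
a=snap("scene");b=snap("side")
def cr(c,p,h):
    u,v=proj(c,np.array(p)).astype(int);x0,y0=max(u-h,0),max(v-h,0);return cv2.resize(c["pixels"][y0:y0+2*h,x0:x0+2*h],(400,400),interpolation=cv2.INTER_CUBIC)
p=(.441,-.027,.03);w=c["pixels"][60:420,100:460]
cv2.imwrite("pics/three7.png",cv2.resize(cv2.cvtColor(np.hstack([cr(a,p,38),cr(b,p,38),cv2.resize(w,(400,400))]),cv2.COLOR_RGB2BGR),(798,266)) if 0 else cv2.cvtColor(np.hstack([cv2.resize(w,(400,400)),np.vstack([cr(a,p,38)[60:340],cr(b,p,38)[60:340]])[:400]] if 0 else [cv2.resize(w,(400,400)),cr(b,p,38)]),cv2.COLOR_RGB2BGR))
E
```

```text
[ 0.43929594 -0.02509711  0.09615197] 14.525 [0.06208194 0.84187104 0.17625197] 0.06430167615331721
```

View pics/three7.png

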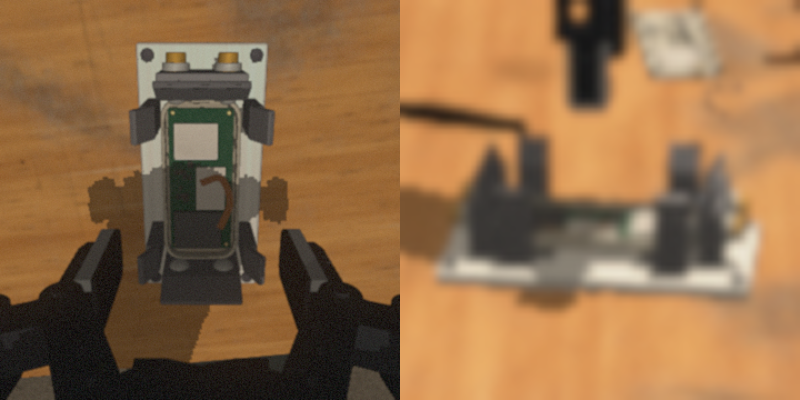

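The handset lies inside, with the near-end balls visible above its edge (180–222,265). I confirm with a shut-finger press in the middle, where the top should stop at z≈24 mm.

Emit:
{"api": "arm_command", "payload": {
  "motion": "0 0 0 0.2 0; 0 0 0 0.4 0; 0 0 0 0.6 0; 0 0 0 0.63 0; 0 0 0 0.63 0"
}}

```text
time: 15.25
position: [0.4384, -0.0254, 0.0319]
eef_rot: [[0.993, -0.115, -0.001], [-0.115, -0.993, 0.0], [-0.001, 0.0, -1.0]]
contact_force: [1.1, -0.1, 0.6]
grip_width: 0.0004
finger_force: 0.0
```

Emit:
{"api": "arm_command", "payload": {
  "motion": "0 0 0 0.03 0; 0 0 0 0.06 0; 0 0 0 0.075 0; 0 0 0 0.085 0; 0 0 0 0.085 0"
}}

```text
time: 15.88
position: [0.4389, -0.0252, 0.0246]
eef_rot: [[0.993, -0.115, 0.001], [-0.115, -0.993, 0.001], [0.001, -0.001, -1.0]]
contact_force: [-0.5, -0.6, 7.7]
grip_width: -0.0001
finger_force: 3.8
```

Contact at 24.6 mm; press a little more to confirm it is solid.

Emit:
{"api": "arm_command", "payload": {
  "motion": "0 0 0 0.005 0; 0 0 0 0.01 0; 0 0 0 0.012 0; 0 0 0 0.012 0"
}}

```text
time: 16.38
position: [0.4389, -0.0252, 0.0245]
eef_rot: [[0.993, -0.115, 0.001], [-0.115, -0.993, 0.001], [0.001, -0.001, -1.0]]
contact_force: [-2.7, -0.1, 20.3]
grip_width: -0.0001
finger_force: 10.0
```

Emit:
{"api": "arm_command", "payload": {
  "motion": "0 0 0 -0.2 0; 0 0 0 -0.6 0; 0 0 0 -1 0; 0 0 0 -1 0; 0 0 0 -1 0"
}}

```text
time: 17.0
position: [0.4384, -0.025, 0.1223]
eef_rot: [[0.993, -0.114, -0.001], [-0.114, -0.993, 0.0], [-0.001, -0.0, -1.0]]
contact_force: [0.2, 1.1, 0.7]
grip_width: -0.0001
finger_force: 0.0
```

```bash
python3 - <<'E'
from h import *
c=snap("wrist");s=r.observe();R=s["eef_rot"];print(s["position"],s["time"],s["contact_force"])
cv2.imwrite("pics/w8.png",cv2.resize(cv2.cvtColor(c["pixels"][80:340,180:400],cv2.COLOR_RGB2BGR),None,fx=2.2,fy=2.2,interpolation=cv2.INTER_CUBIC))
E
```

```text
[ 0.43803612 -0.02502187  0.12187739] 17.05 [-0.2172858  -0.45914714  0.43821252]
```

View pics/w8.png

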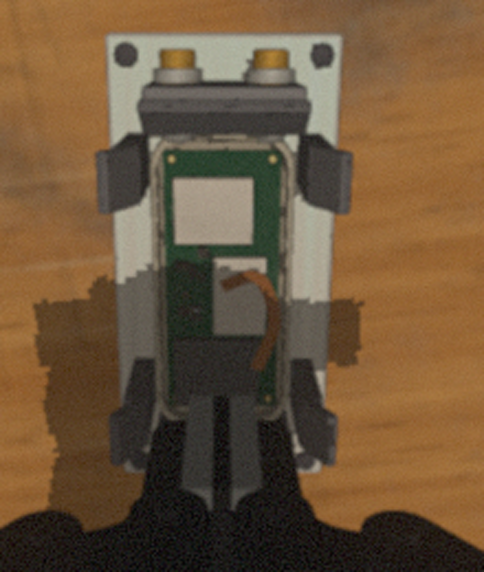

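Stopped solidly at 24.5 mm (20 N), which is the home height. The picture shows the handset flat in the pocket, board up, and the gripper clear.

```bash
python3 -c "
from cell import r
print(r.close_job())"
```

```text
the job is handed in; nothing more can be done
None
```

The opened handset is pressed home board side up in the repair cradle (its top stops solidly at 24.5 mm against 24 mm nominal) and released; the key phones were not touched, and the job was handed in at about 17 s.

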